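# Refit the crate guide roller on the bottling bench

## Robot

A 6-joint arm with a two-finger parallel gripper is mounted at the origin on the work surface. World frame = base frame: x ahead of the robot, y to its left, z up, the work surface at z = 0. Lengths are in m, angles in rad, forces in N, time in s.
With the tool pointing down it reaches from about 0.225 to 0.875 m from the base axis. Payload 3.4 kg.
Tool frame: the origin (TCP) lies where the fingers leave the gripper's body, on its centre line; the fingertips stand 73 mm ahead of it and the grasp point (between the pads) lies 54 mm ahead of it (manip.pinch_z is the distance from the TCP to the grasp point, in m); z points along the fingers, y is the line along which they close (so a half turn about z gives the same grasp; the last joint's range is limited). The gripper opens to 85 mm and grips with 20 to 120 N. Pads are 22 mm wide; open, the fingers measure 114 mm over their backs; the gripper's body (76 mm by 85 mm) begins 54 mm behind the grasp point. The pads swing forward as they close: fully open they stand 13 mm farther back than shut.
Start: joints at [1.215, 0.276, 1.505, -0, 1.361, -0.121], TCP at [0.134, 0.559, 0.304] pointing down, gripper open.
Joint ranges: [-2.89, 2.89], [-0.75, 2.08], [0.22, 2.7], [-1.18, 4.32], [0.11, 2.71], [-2.7, 2.7]. Speed limits (rad/s): [2.57, 2.57, 3.14, 3.14, 3.14, 3.14].

## Interface

Orientations are given as a unit quaternion [w, x, y, z].
In Python, from rig import readout, imaging, manip gives the robot as it stands. The module is installed in compiled form; this text tells all that it offers.
- The arm moves only by the tool servo_tool, never from a script. Its argument "moves" is a list of rows, each an object with "dp": the shift along the tool's x, y, z in units of 0.2 m (1.0 is 0.2 m), a list of three; "delta_rot": the turn, a rotation vector about the tool's x, y, z in units of 0.1 rad (1.0 is 0.1 rad), a list of three; "fingers": the opening, from 0 (shut) to 1 (fully open). In form: [{"dp": [dx, dy, dz], "delta_rot": [wx, wy, wz], "fingers": fingers}, ...]. A call has 1 to 5 rows; each row shifts and turns the commanded pose from where the row before left it, along the tool's axes as they then stand; what a row does not reach is not made up. A row lasts 1/10 s, in which the tool goes at most 50 mm and 8.59 degrees, less where a joint would pass 70% of its speed; a pose out of reach is approached as far as the arm can. A call with a number of a shift or a turn outside -1 to 1 is refused whole. A call with a gripper value outside its range is refused whole. The fingers move at their own pace and stop on an object; "force" is the grip in N (left out, the last holds). Time passes only in rows, so rows that do not move let the fingers close. It gives the time, the measured TCP pose, the force, the opening and the grip force at its end, in the units of the state.
- readout.get_state(): the state, without advancing time (a new reading comes with each control period).
- imaging.get_image(name): name is "scene" or "top" or "wrist"; returns (picture, depth): 384x512x3 uint8, red, green, blue; 384x512 float32, m along the optical axis (not along the pixel's ray), 0 where there is no reading.
- imaging.calibration(name): a dict with "intrinsics" (3x3 intrinsics, pixels), "R" (3x3) and "t" (3): a world point X has camera coordinates R X + t; the wrist camera has in their place "hand_eye" (4x4, takes a point from camera to tool coordinates, whose origin is the TCP and whose axes are the flange's). Camera axes: x right, y down, z forward; pixel columns grow to the right and rows downward; lengths in m; the calibration is good to about 2 mm. The wrist camera is an equidistant fisheye: a pixel r from the principal point sees the ray r / f radians off the axis. A picture is of the moment at which its call begins: read the wrist's pose just before it. calibration takes no time and is no camera call.
- manip.sign_off(): hands the job in; it is judged then, once.
The state is a dict: "clock": time; "qpos": joint angles; "qd": joint speeds; "effort": joint torques, N m; "position": TCP position; "ee_rot": TCP orientation; "contact_force": force on the tool from outside, world axes, zero at the start; "moment": the same for the moment, N m; "width": finger opening in m; "gripper_force": force on a finger pad.
Only numpy, scipy, OpenCV 4.12 (cv2) and the standard library are available. Lean on these libraries where they do the work, as an engineer would, in place of code of your own. Each camera call takes 0.05 s, during which the arm holds its last target. There are 200 camera calls.

## Task

Put the tall white guide roller back on the upright steel axle, all the way down on its seat, then lock it on by pushing the locking pin through the cross hole in the axle above it, fully home until the pin's black grip meets the axle. Let go of both, and leave the other things on the bench where they are.

Things in the scene. Friction and masses are not known exactly. Their poses are not given: they have to be found in the camera images.
- axle: Fixed upright steel axle on a green foot plate 130 (its x, roughly away from the robot) x 90 (y) x 12 mm. Origin: centre of the foot's underside, on the table; z up. Heights above it: round seat 60 mm wide, top at 18 mm; round axle 35 mm across to 62 mm; square head, 25 mm sides along x and y (35.4 mm over corners) to 90 mm; tapered top to 96 mm.
- axle_hole (a point): Centre of the 14 mm round cross hole, on the axle's axis, 76 mm above the table. It goes right through the square head along the axle's y (parallel to the foot's short sides), with chamfered mouths 12.5 mm either side of the axis; the pin may enter from either side. Axes as axle.
- roller: The guide roller: loose white plastic tube standing on the table left or right of the axle; 52 mm outside, 40 mm bore, 45 mm tall. Origin: centre of its underside; z along the bore. On its seat its top is 63 mm above the table. (The low collar of the same diameters is not it.)
- roller_center (a point): Centre of the roller, on its axis at mid height (22.5 mm above its underside).
- pin: Locking pin, loose, level in its rest: steel shaft 10 mm thick, 66 mm long (last 6 mm tapered to 5 mm), with a flat black grip at the other end. Origin: on the shaft's axis at the grip's front face (the stop). x points to the tip; the grip spans x -36 to 0, y -6 to 6, z -12 to 12 mm. Grip it across y from above. Centre of mass 21 mm ahead of the origin.
- pin_mid (a point): Point on the shaft's axis 12.5 mm ahead of the pin's origin; it lies at the middle of the cross hole when the pin is home. Then the pin's axis is 13 mm above the roller's top, and the roller reaches 13.5 mm out beyond the axle face that the grip touches: keep the fingertips above it.
- pin_rest: Fixed wooden rest: base board 110 (x) x 50 x 12 mm, a 9 mm wide rib under the pin's grip up to 33 mm, and a 28 mm wide post with an open-topped 12 mm slot for the shaft (floor at 40 mm, cheeks to 49 mm). Origin: centre of its underside, on the table; x towards the pin's tip. The pin's origin lies at x -12, z 45 mm. Lift the pin straight up.
- collar: A bystander: low white plastic ring, 52 mm outside, 40 mm bore, 16 mm tall, lying on the table. Origin: centre of its underside.
- wrench: A bystander: steel wrench lying on the table. Origin: under it, along its length.
- mallet: A bystander: hammer lying on the table. Origin: under it, along its length.
- brush: A bystander: brush lying on the table. Origin: under it, along its length.
- jar: A bystander: closed amber glass jar, 70 mm wide, 85 mm tall. Origin: centre of its underside.
- tumbler: A bystander: drinking glass, 76 mm wide, 110 mm tall. Origin: centre of its underside.
- bottle: A bystander: green glass bottle, 72 mm wide, 270 mm tall. Origin: centre of its underside.
Mind the look-alikes: they are no part of the job. What is meant by the pin is not orange or yellow, and is the smaller of those in its own colour.

How it is judged:
By the outcome, as a careful person would: the job done as asked, in the order asked, and still so for the second after the job is handed in, with the robot touching nothing.
It also fails if it takes over 64 s, if anything falls off the work surface, if the arm or the gripper's body presses on something with over 40 N, if the wrist force passes 120 N, or if a joint passes its speed limit or range.

## Working session

There is one attempt and no reset: what is moved stays moved. The work goes in short steps, Python scripts to look and compute and a tool call to move; the robot and the scene stay as the last step left them, time stands still between calls to the robot, and variables do not carry over. Pictures are saved under pics/ and viewed, at most 10 in all, crops included, and the job is handed in when it is done.

Besides the shell and the picture viewer there is one more tool, called after "Request:" as name(argument=value, ...) on one line, values as JSON. servo_tool: Moves the arm, as the interface text tells. Its arguments: {"type":"object","properties":{"moves":{"type":"array"},"force":{"type":"number"}},"required":["moves"]}

```bash
mkdir -p pics; python3 - <<'E'
from rig import readout, imaging, manip
import cv2,numpy as np
for n in("top","scene"):
    im,d=imaging.get_image(n); np.savez(f"{n}0.npz",im=im,d=d)
    cv2.imwrite(f"pics/{n}0.png",cv2.resize(im[:,:,::-1],(800,600)))
    print(n,imaging.calibration(n))
print(imaging.calibration("wrist"),readout.get_state())
E
```

```text
top {'intrinsics': array([[469.61045966,   0.        , 252.33171837],
       [  0.        , 469.61045966, 192.00144525],
       [  0.        ,   0.        ,   1.        ]]), 'R': array([[-0.00516038, -0.99985849, -0.01601162],
       [-0.9964332 ,  0.00649004, -0.08413536],
       [ 0.08422737,  0.01552034, -0.99632568]]), 't': array([-0.01402499,  0.53015947,  1.47523239])}
scene {'intrinsics': array([[422.78981991,   0.        , 253.74532922],
       [  0.        , 422.78981991, 187.96874547],
       [  0.        ,   0.        ,   1.        ]]), 'R': array([[ 0.80497742,  0.59299372, -0.01923036],
       [ 0.42241475, -0.59557762, -0.68326648],
       [-0.4166259 ,  0.5418909 , -0.72991583]]), 't': array([-0.40251064, -0.18012584,  1.44906896])}
{'intrinsics': array([[297.31863964,   0.        , 258.54808704],
       [  0.        , 297.31863964, 192.76037544],
       [  0.        ,   0.        ,   1.        ]]), 'hand_eye': array([[-1.15308887e-04, -9.66199484e-01, -2.57795548e-01,
         6.44346099e-02],
       [ 9.99999905e-01, -2.19483874e-04,  3.75321957e-04,
        -7.65243
[... 193 characters left out ...]
.1, 'qpos': array([ 1.21504345e+00,  2.76502094e-01,  1.50601031e+00, -1.42595672e-05,
        1.36071767e+00, -1.20992017e-01]), 'qd': array([-3.16909683e-04, -5.54226824e-04, -4.26913782e-03, -1.01918249e-03,
       -1.08738346e-03, -8.75029519e-05]), 'effort': array([ 7.73051142e-04, -4.17692149e+01, -2.46406353e+01, -4.84596683e-05,
        5.81167988e-03,  1.70911085e-05]), 'position': array([0.13362811, 0.55888308, 0.30314154]), 'ee_rot': array([-1.86540046e-04,  1.17109547e-01,  9.93118665e-01, -7.97205010e-04]), 'contact_force': array([ 0.34512433, -0.06489319, -0.29038764]), 'moment': array([-0.02441264, -0.01161021,  0.06526369]), 'gripper_force': 0.0, 'width': 0.08516047388303614}
```

View pics/top0.png

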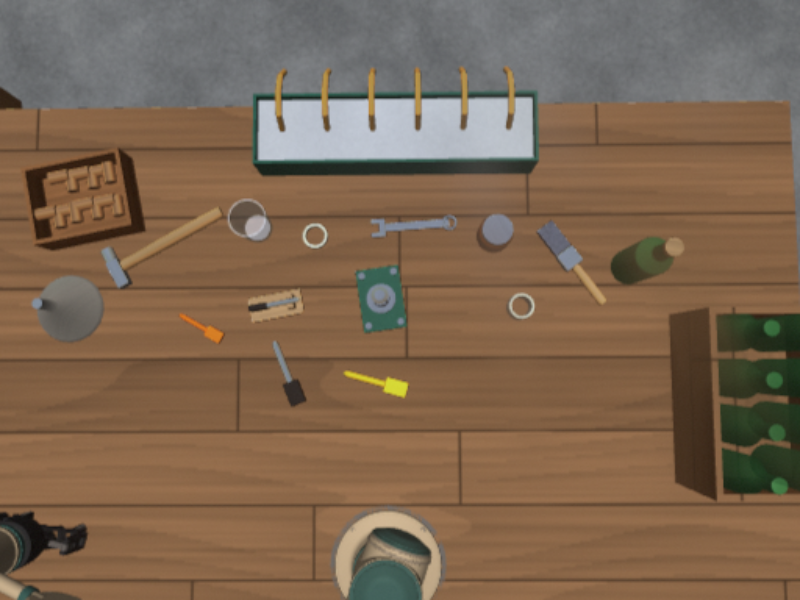

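View pics/scene0.png

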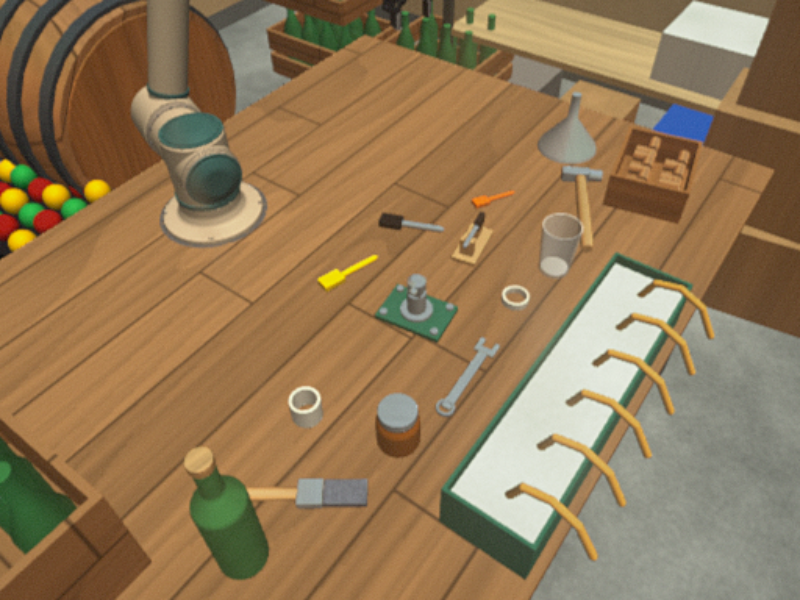

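The roller is the ring at top-view (521,306), which stands taller in the scene view at (305,406). The collar is at (315,236). The axle is at (380,298), and the pin is in its rest at (275,305) with its tip to the right. The larger black-handled tool at (290,375) and the orange and yellow ones are look-alikes.

```bash
cat > h.py <<'E'
import numpy as np,cv2
from rig import readout, imaging, manip
from scipy.spatial.transform import Rotation as Ro
def pose(s):
    q=s["ee_rot"]; T=np.eye(4); T[:3,:3]=Ro.from_quat([q[1],q[2],q[3],q[0]]).as_matrix(); T[:3,3]=s["position"]; return T
def rays(name,uv,T=None):
    """camera centre, world directions scaled to unit optical depth"""
    c=imaging.calibration(name);K=c["intrinsics"];uv=np.atleast_2d(uv).astype(float)
    x=(uv[:,0]-K[0,2])/K[0,0];y=(uv[:,1]-K[1,2])/K[1,1]
    if name=="wrist":
        r=np.hypot(x,y)+1e-12;k=np.tan(r)/r;v=np.c_[x*k,y*k,np.ones(len(x))]
        M=T@c["hand_eye"];return M[:3,3],v@M[:3,:3].T
    return -c["R"].T@c["t"],np.c_[x,y,np.ones(len(x))]@c["R"]
def onplane(name,uv,z,T=None):
    o,v=rays(name,uv,T);return o+v*((z-o[2])/v[:,2])[:,None]
def cross(a,b):
    """closest point of two rays (o,v) and their gap"""
    (o1,v1),(o2,v2)=a,b;A=np.c_[v1,-v2];s=np.linalg.lstsq(A,o2-o1,rcond=None)[0]
    p,q=o1+v1*s[0],o2+v2*s[1];return (p+q)/2,np.linalg.norm(p-q)
def cloud(name,d,T=None):
    v,u=np.mgrid[:d.shape[0],:d.shape[1]];o,r=rays(name,np.c_[u.ravel(),v.ravel()],T)
    return (o+r*d.reshape(-1,1)).reshape(*d.shape,3)
E
python3 - <<'E'
from h import *
for n in("top","scene"):
    f=np.load(n+"0.npz");im,d=f["im"],f["d"];P=cloud(n,d);hsv=cv2.cvtColor(im,cv2.COLOR_RGB2HSV)
    h,s,v=[hsv[...,i].astype(int) for i in range(3)]
    X,Y,Z=P[...,0],P[...,1],P[...,2]
    tab=(abs(X-.45)<.2)&(abs(Y)<.4)&(d>0)
    print(n,"table z",np.median(Z[tab]))
    g=tab&(h>65)&(h<95)&(s>90)&(abs(X-.45)<.12)&(abs(Y)<.12)
    print("green",g.sum(),P[g].mean(0),cv2.minAreaRect(np.c_[X[g],Y[g]].astype(np.float32)*1000))
    m=tab&(Z>.084)&(np.hypot(X-.48,Y)<.1);print("head",m.sum(),P[m].mean(0) if m.any() else 0)
    for nm,c,zz in(("roller",(.47,-.26),.04),("collar",(.6,.13),.012)):
        m=tab&(np.hypot(X-c[0],Y-c[1])<.07)&(s<60)&(v>120)&(Z>zz);print(nm,m.sum(),P[m].mean(0),P[m].max(0)-P[m].min(0),Z[m].max())
    b=tab&(v<60)&(np.hypot(X-.47,Y-.22)<.08)&(Z>.035);print("grip",b.sum(),P[b].mean(0),np.percentile(Z[b],[50,95]))
    st=tab&(s<70)&(v>60)&(np.hypot(X-.47,Y-.2)<.08)&(Z>.03);print("shaft",st.sum(),P[st].mean(0),P[st].min(0),P[st].max(0))
E
```

```text
top table z -0.00032543508045301817
green 445 [0.5145859  0.00966817 0.01130623] ((523.1748657226562, 9.738021850585938), (100.82305145263672, 86.99534606933594), 8.105988502502441)
head 97 [0.53361169 0.01085812 0.09382676]
roller 64 [ 0.51472986 -0.2703882   0.04510715] [0.04722849 0.04766763 0.01254445] 0.05310058358766789
collar 15 [0.6453667  0.14731746 0.01541312] [0.00701547 0.03533746 0.00938991] 0.021545035390153622
grip 34 [0.51511617 0.25699656 0.05682951] [0.05713078 0.06191767]
shaft 61 [0.52551237 0.20986002 0.0485166 ] [0.5170197  0.17652066 0.03746772] [0.53609489 0.26083986 0.05940329]
scene table z 0.0020455536876829994
green 314 [ 5.20894412e-01 -4.59985891e-04  1.35719673e-02] ((524.44775390625, 9.217838287353516), (100.14077758789062, 88.75161743164062), 7.523264408111572)
head 94 [0.53723412 0.00946933 0.0948375 ]
roller 116 [ 0.5151177  -0.27074605  0.04524162] [0.04925228 0.05072794 0.00989523] 0.050164948607423376
collar 15 [0.64239599 0.14577149 0.01590911] [0.06499141 0.10074336 0.01064126] 0.02298713057860069<stdin>:13: RuntimeWarning: Mean of empty slice.
  ret = um.true_divide(
Traceback (most recent call last):
IndexError: index -1 is out of bounds for axis 0 with size 0
```

Request:
servo_tool(moves=[{"dp": [-0.19, -0.1, 0.01], "delta_rot": [0, 0, 0], "fingers": 1}, {"dp": [-0.19, -0.1, 0.01], "delta_rot": [0, 0, 0], "fingers": 1}, {"dp": [-0.19, -0.1, 0.01], "delta_rot": [0, 0, 0], "fingers": 1}, {"dp": [-0.19, -0.1, 0.01], "delta_rot": [0, 0, 0], "fingers": 1}, {"dp": [-0.19, -0.1, 0.01], "delta_rot": [0, 0, 0], "fingers": 1}])

```text
clock: 0.6
position: [0.2961, 0.4164, 0.2935]
ee_rot: [-0.0, 0.117, 0.993, -0.0]
contact_force: [0.4, -0.2, 0.7]
width: 0.0853
gripper_force: 0.0
```

Request:
servo_tool(moves=[{"dp": [-0.19, -0.1, 0.01], "delta_rot": [0, 0, 0], "fingers": 1}, {"dp": [-0.19, -0.1, 0.01], "delta_rot": [0, 0, 0], "fingers": 1}, {"dp": [-0.19, -0.1, 0.01], "delta_rot": [0, 0, 0], "fingers": 1}, {"dp": [-0.19, -0.1, 0.01], "delta_rot": [0, 0, 0], "fingers": 1}, {"dp": [-0.19, -0.1, 0.01], "delta_rot": [0, 0, 0], "fingers": 1}])

```text
clock: 1.1
position: [0.4577, 0.2749, 0.2835]
ee_rot: [-0.0, 0.117, 0.993, -0.0]
contact_force: [0.2, 0.6, -1.1]
width: 0.0851
gripper_force: 0.0
```

Request:
servo_tool(moves=[{"dp": [-0.19, -0.1, 0.01], "delta_rot": [0, 0, 0], "fingers": 1}, {"dp": [-0.19, -0.1, 0.01], "delta_rot": [0, 0, 0], "fingers": 1}, {"dp": [0, 0, 0], "delta_rot": [0, 0, 0], "fingers": 1}, {"dp": [0, 0, 0], "delta_rot": [0, 0, 0], "fingers": 1}])

```text
clock: 1.5
position: [0.5216, 0.219, 0.2791]
ee_rot: [-0.001, 0.118, 0.993, -0.0]
contact_force: [0.5, -0.3, -0.6]
width: 0.0853
gripper_force: 0.0
```

```bash
cat > snap.py <<'E'
import sys
from h import *
n=sys.argv[1];T=pose(readout.get_state());im,d=imaging.get_image("wrist")
np.savez(n+".npz",im=im,d=d,T=T);cv2.imwrite(f"pics/{n}.png",cv2.resize(im[:,:,::-1],(800,600)));print(T.round(4).tolist(),manip.pinch_z)
E
python3 snap.py w1
```

```text
[[-0.972, 0.2349, -0.002, 0.5216], [0.2349, 0.972, 0.0001, 0.219], [0.002, -0.0004, -1.0, 0.2791], [0.0, 0.0, 0.0, 1.0]] 0.0539
```

View pics/w1.png

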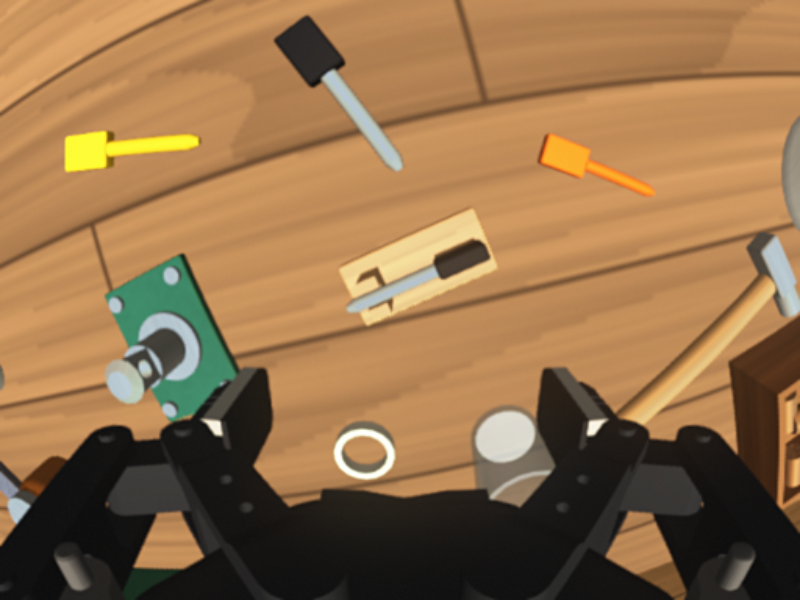

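The wrist view shows the pin in its rest, grip at (462,258), tip at (350,308). The axle head is at (125,382) with its cross hole facing the pin side. Measuring those now.

```bash
python3 - <<'E'
from h import *
f=np.load("w1.npz");im,d,T=f["im"],f["d"],f["T"];P=cloud("wrist",d,T)
X,Y,Z=P[...,0],P[...,1],P[...,2]
hsv=cv2.cvtColor(im,cv2.COLOR_RGB2HSV);h,s,v=[hsv[...,i].astype(int) for i in range(3)]
V,U=np.mgrid[:384,:512]
def comp(m,seed):
    n,l,st,c=cv2.connectedComponentsWithStats(m.astype(np.uint8));
    i=min(range(1,n),key=lambda i:np.hypot(*(c[i]-seed)) if st[i,4]>30 else 1e9);return l==i
k=1.5625
win=(U>215)&(U<320)&(V>130)&(V<215)
g=comp(win&(v<75),(462/k,258/k));print("grip n",g.sum(),np.percentile(Z[g],[10,50,90]))
r=cv2.minAreaRect(np.c_[U[g],V[g]].astype(np.float32));print(r)
top=g&(Z>.053);q=onplane("wrist",np.c_[U[top],V[top]],.057,T);rr=cv2.minAreaRect((q[:,:2]*1000).astype(np.float32));print("grip top rect mm",rr,"Z",np.median(Z[top]))
sh=comp(win&(s<70)&(v>90),(390/k,290/k));print("shaft n",sh.sum(),np.percentile(Z[sh],[5,50,90]))
sz=sh&(Z>.043);q=onplane("wrist",np.c_[U[sz],V[sz]],.045,T)
a=cv2.fitLine(q[:,:2].astype(np.float32),cv2.DIST_L2,0,.01,.01).ravel();t=(q[:,:2]-a[2:])@a[:2]
print("shaft line",a,"ang",np.degrees(np.arctan2(a[1],a[0])),"ends",a[2:]+a[:2]*t.min(),a[2:]+a[:2]*t.max(),"len",np.ptp(t))
hd=(Z>.085)&(np.hypot(X-.535,Y-.01)<.04);print("head",hd.sum(),P[hd].mean(0),np.median(Z[hd]))
gr=(h>65)&(h<95)&(s>90)&(np.hypot(X-.52,Y-.01)<.1)&(Z<.03)&(d>0)
q=onplane("wrist",np.c_[U[gr],V[gr]],.012,T);print("green",gr.sum(),np.median(Z[gr]),cv2.minAreaRect((q[:,:2]*1000).astype(np.float32)))
E
```

```text
grip n 300 [0.04240939 0.05647515 0.05789587]
((294.4948425292969, 165.1134033203125), (13.402568817138672, 33.3033561706543), 66.03751373291016)
grip top rect mm ((516.0637817382812, 257.18353271484375), (11.135665893554688, 33.52875900268555), 10.875057220458984) Z 0.05706790367247644
shaft n 527 [0.04717138 0.04945484 0.05071529]
shaft line [ 0.18890539 -0.9819953   0.527156    0.20915814] ang -79.111084 ends [0.52109267 0.24067738] [0.5337128  0.17507359] len 0.06680661876395197
head 548 [0.53462389 0.01508039 0.0938118 ] 0.09444927782237084
green 2972 0.012175400203108616 ((535.5392456054688, 13.905647277832031), (127.59476470947266, 90.95448303222656), 8.171704292297363)
```

Request:
servo_tool(moves=[{"dp": [-0.05, -0.2, 0], "delta_rot": [0, 0, 0], "fingers": 1}, {"dp": [-0.05, -0.2, 0], "delta_rot": [0, 0, 0], "fingers": 1}, {"dp": [-0.05, -0.2, 0], "delta_rot": [0, 0, 0], "fingers": 1}, {"dp": [-0.05, -0.2, 0], "delta_rot": [0, 0, 0], "fingers": 1}, {"dp": [-0.05, -0.2, 0], "delta_rot": [0, 0, 0], "fingers": 1}])

```text
clock: 2.05
position: [0.5224, 0.0139, 0.2802]
ee_rot: [0.0, 0.116, 0.993, 0.0]
contact_force: [1.5, -0.1, -0.1]
width: 0.0854
gripper_force: 0.0
```

Request:
servo_tool(moves=[{"dp": [0, 0, 0], "delta_rot": [0, 0, 0], "fingers": 1}, {"dp": [0, 0, 0], "delta_rot": [0, 0, 0], "fingers": 1}])

```text
clock: 2.25
position: [0.5228, 0.0143, 0.28]
ee_rot: [-0.0, 0.117, 0.993, 0.001]
contact_force: [-0.3, 0.2, -0.5]
width: 0.0854
gripper_force: 0.0
```

```bash
python3 snap.py w2; cat > axle.py <<'E'
import sys
from h import *
f=np.load(sys.argv[1]);im,d,T=f["im"],f["d"],f["T"];P=cloud("wrist",d,T)
X,Y,Z=P[...,0],P[...,1],P[...,2]
hsv=cv2.cvtColor(im,cv2.COLOR_RGB2HSV);h,s,v=[hsv[...,i].astype(int) for i in range(3)]
V,U=np.mgrid[:384,:512]
hd=(Z>.0925)&(Z<.1)&(np.hypot(X-.535,Y-.012)<.04);print("head top",hd.sum(),P[hd].mean(0),np.ptp(P[hd],axis=0))
q=onplane("wrist",np.c_[U[hd],V[hd]],.096,T);print("rays on .096",cv2.minAreaRect((q[:,:2]*1000).astype(np.float32)),q.mean(0))
gr=(h>65)&(h<95)&(s>90)&(np.hypot(X-.53,Y-.01)<.1)&(Z<.03)&(d>0)
q=onplane("wrist",np.c_[U[gr],V[gr]],.012,T);print("green",gr.sum(),np.median(Z[gr]),cv2.minAreaRect((q[:,:2]*1000).astype(np.float32)))
st=(s<60)&(abs(Z-.018)<.003)&(np.hypot(X-.535,Y-.012)<.034);q=P[st];
e=cv2.minEnclosingCircle((q[:,:2]*1000).astype(np.float32));print("seat",st.sum(),np.median(Z[st]),e)
E
python3 axle.py w2.npz
```

```text
[[-0.9724, 0.2332, -0.0002, 0.5228], [0.2332, 0.9724, 0.0011, 0.0143], [0.0005, 0.001, -1.0, 0.28], [0.0, 0.0, 0.0, 1.0]] 0.0539
head top 776 [0.53481706 0.01143394 0.09533672] [0.02948316 0.02983899 0.00559869]
rays on .096 ((535.15966796875, 11.262971878051758), (28.750080108642578, 28.783132553100586), 39.739845275878906) [0.53462795 0.01147645 0.096     ]
green 4678 0.012283807346978537 ((535.7032470703125, 11.030235290527344), (127.37782287597656, 87.68138122558594), 8.146751403808594)
seat 948 0.0182885967902435 ((535.67919921875, 11.276347160339355), 30.1221923828125)
```

View pics/w2.png

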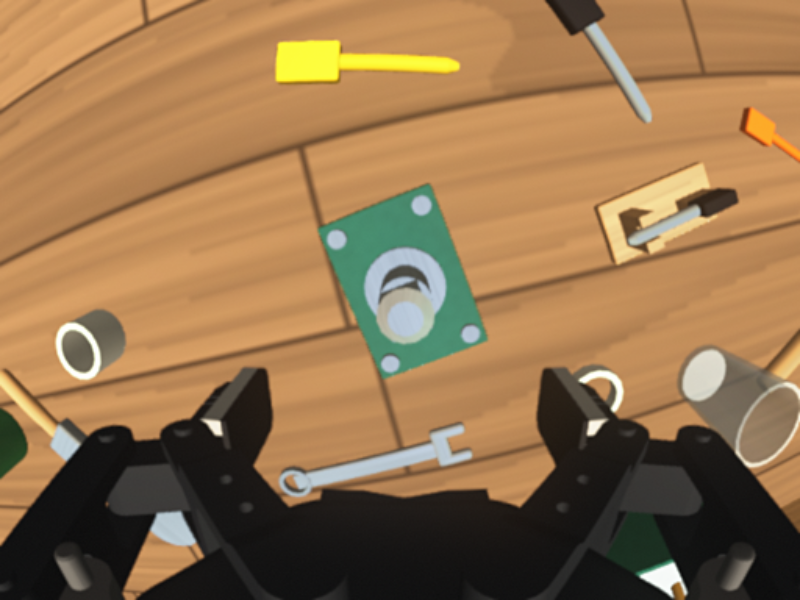

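The wrist view shows the axle head at (405,315), centred on its foot. Its heights of 12, 18 and 95 mm agree with the text. Next, the roller.

Request:
servo_tool(moves=[{"dp": [-0.05, -0.23, 0.02], "delta_rot": [0, 0, 0], "fingers": 1}, {"dp": [-0.05, -0.23, 0.02], "delta_rot": [0, 0, 0], "fingers": 1}, {"dp": [-0.05, -0.23, 0.02], "delta_rot": [0, 0, 0], "fingers": 1}, {"dp": [-0.05, -0.23, 0.02], "delta_rot": [0, 0, 0], "fingers": 1}, {"dp": [-0.05, -0.23, 0.02], "delta_rot": [0, 0, 0], "fingers": 1}])

```text
clock: 2.8
position: [0.5191, -0.221, 0.2599]
ee_rot: [0.0, 0.115, 0.993, 0.0]
contact_force: [0.4, 0.3, 1.3]
width: 0.085
gripper_force: 0.0
```

Request:
servo_tool(moves=[{"dp": [-0.05, -0.23, 0.02], "delta_rot": [0, 0, 0], "fingers": 1}, {"dp": [0, 0, 0], "delta_rot": [0, 0, 0], "fingers": 1}, {"dp": [0, 0, 0], "delta_rot": [0, 0, 0], "fingers": 1}])

```text
clock: 3.1
position: [0.5181, -0.2678, 0.2554]
ee_rot: [-0.0, 0.117, 0.993, 0.001]
contact_force: [0.8, 0.8, 0.3]
width: 0.0855
gripper_force: 0.0
```

```bash
python3 snap.py w3; python3 - <<'E'
from h import *
f=np.load("w3.npz");im,d,T=f["im"],f["d"],f["T"];P=cloud("wrist",d,T)
X,Y,Z=P[...,0],P[...,1],P[...,2]
m=(np.hypot(X-.515,Y+.2705)<.04)&(abs(Z-.045)<.004);V,U=np.nonzero(m)
q=onplane("wrist",np.c_[U,V],.045,T)[:,:2]*1000
print(m.sum(),np.median(Z[m]),cv2.minEnclosingCircle(q.astype(np.float32)),q.mean(0))
c=np.array(cv2.minEnclosingCircle(q.astype(np.float32))[0])/1000-T[:2,3]
print("tool delta",np.array([*c,0])@T[:3,:3])
E
```

```text
[[-0.9726, 0.2324, -0.0006, 0.5181], [0.2324, 0.9726, 0.0018, -0.2678], [0.001, 0.0016, -1.0, 0.2554], [0.0, 0.0, 0.0, 1.0]] 0.0539
909 0.044907758677173004 ((515.7564697265625, -272.1044006347656), 25.9143123626709) [ 515.55629467 -272.12265014]
tool delta [ 1.27257707e-03 -4.75727555e-03 -6.19133289e-06]
```

Request:
servo_tool(moves=[{"dp": [0.006, -0.024, 0.15], "delta_rot": [0, 0, 0], "fingers": 1}, {"dp": [0, 0, 0.2], "delta_rot": [0, 0, 0], "fingers": 1}, {"dp": [0, 0, 0.2], "delta_rot": [0, 0, 0], "fingers": 1}, {"dp": [0, 0, 0.15], "delta_rot": [0, 0, 0], "fingers": 1}, {"dp": [0, 0, 0.127], "delta_rot": [0, 0, 0], "fingers": 1}])

```text
clock: 3.65
position: [0.5155, -0.2699, 0.0891]
ee_rot: [-0.001, 0.115, 0.993, 0.001]
contact_force: [-0.5, -0.5, 0.7]
width: 0.0854
gripper_force: 0.0
```

Request:
servo_tool(force=30, moves=[{"dp": [0, 0, 0], "delta_rot": [0, 0, 0], "fingers": 1}, {"dp": [0, 0, 0], "delta_rot": [0, 0, 0], "fingers": 0.4}, {"dp": [0, 0, 0], "delta_rot": [0, 0, 0], "fingers": 0.4}, {"dp": [0, 0, 0], "delta_rot": [0, 0, 0], "fingers": 0.4}, {"dp": [0, 0, 0], "delta_rot": [0, 0, 0], "fingers": 0.4}])

```text
clock: 4.15
position: [0.5167, -0.2732, 0.0928]
ee_rot: [0.002, 0.117, 0.993, -0.0]
contact_force: [0.1, 1.6, 5.9]
width: 0.0516
gripper_force: 31.4
```

Request:
servo_tool(force=30, moves=[{"dp": [0, 0, 0], "delta_rot": [0, 0, 0], "fingers": 0.4}, {"dp": [0, 0, 0], "delta_rot": [0, 0, 0], "fingers": 0.4}])

```text
clock: 4.35
position: [0.5166, -0.2732, 0.0927]
ee_rot: [0.002, 0.117, 0.993, -0.0]
contact_force: [0.3, 2.6, 6.5]
width: 0.0517
gripper_force: 31.4
```

Request:
servo_tool(moves=[{"dp": [0, 0, -0.08], "delta_rot": [0, 0, 0], "fingers": 0.4}, {"dp": [0, 0, -0.18], "delta_rot": [0, 0, 0], "fingers": 0.4}, {"dp": [0, 0, -0.2], "delta_rot": [0, 0, 0], "fingers": 0.4}, {"dp": [0, 0, -0.14], "delta_rot": [0, 0, 0], "fingers": 0.4}, {"dp": [0, 0, -0.05], "delta_rot": [0, 0, 0], "fingers": 0.4}])

```text
clock: 4.85
position: [0.5167, -0.2741, 0.2247]
ee_rot: [0.003, 0.117, 0.993, -0.002]
contact_force: [0.3, -0.8, -0.4]
width: 0.0512
gripper_force: 31.8
```

Request:
servo_tool(moves=[{"dp": [0, 0, 0], "delta_rot": [0, 0, 0], "fingers": 0.4}, {"dp": [0, 0, 0], "delta_rot": [0, 0, 0], "fingers": 0.4}])

```text
clock: 5.05
position: [0.5146, -0.2727, 0.2193]
ee_rot: [-0.001, 0.117, 0.993, 0.001]
contact_force: [-1.2, 0.3, -0.2]
width: 0.0515
gripper_force: 31.8
```

```bash
python3 snap.py w4; python3 - <<'E'
from h import *
f=np.load("w4.npz");im,d,T=f["im"],f["d"],f["T"]
c=imaging.calibration("wrist")["hand_eye"]
P=cloud("wrist",d,np.eye(4))  # tool coords
hsv=cv2.cvtColor(im,cv2.COLOR_RGB2HSV);s,v=hsv[...,1].astype(int),hsv[...,2].astype(int)
m=(np.hypot(P[...,0],P[...,1])<.035)&(P[...,2]>.02)&(P[...,2]<.1)&(s<60)&(v>130)
z=P[...,2][m];print(m.sum(),np.percentile(z,[2,10,30,50,90]))
E
```

```text
[[-0.9725, 0.2327, -0.0018, 0.5146], [0.2327, 0.9725, 0.0013, -0.2727], [0.002, 0.0008, -1.0, 0.2193], [0.0, 0.0, 0.0, 1.0]] 0.0539
3693 [0.03138488 0.04679133 0.04736413 0.04773387 0.04875617]
```

View pics/w4.png

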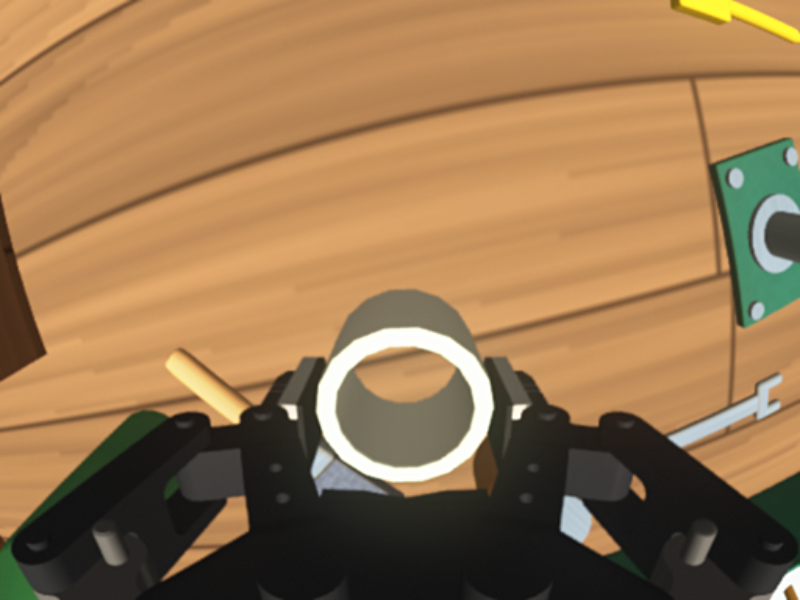

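The roller is held upright, with its rim centred at (405,403). Next I work out where it sits relative to the tool and the shift to the axle.

```bash
python3 - <<'E'
from h import *
f=np.load("w4.npz");im,d,T=f["im"],f["d"],f["T"]
P=cloud("wrist",d,np.eye(4));hsv=cv2.cvtColor(im,cv2.COLOR_RGB2HSV);s,v=hsv[...,1].astype(int),hsv[...,2].astype(int)
m=(np.hypot(P[...,0],P[...,1])<.032)&(abs(P[...,2]-.0477)<.003)&(s<70)&(v>200)
q=P[m];A=np.c_[q[:,:2],np.ones(len(q))];print("tilt",np.linalg.lstsq(A,q[:,2],rcond=None)[0])
c,r=cv2.minEnclosingCircle((q[:,:2]*1000).astype(np.float32));print(c,r,q.mean(0))
o=np.array([c[0]/1000,c[1]/1000,.0475]);w=T[:3,:3]@o+T[:3,3];print("roller world",w)
dl=np.array([.5352,.0113,w[2]])-w;print("tool delta",dl@T[:3,:3])
E
```

```text
tilt [-0.003322   -0.00167713  0.04772774]
(-0.10795493423938751, -0.5043133497238159) 26.07895851135254 [ 0.00318066 -0.00075838  0.04771845]
roller world [ 0.51452819 -0.27317865  0.17180219]
tool delta [0.04610185 0.28147813 0.00033047]
```

Request:
servo_tool(moves=[{"dp": [0.033, 0.201, 0], "delta_rot": [0, 0, 0], "fingers": 0.4}, {"dp": [0.033, 0.201, 0], "delta_rot": [0, 0, 0], "fingers": 0.4}, {"dp": [0.033, 0.201, 0], "delta_rot": [0, 0, 0], "fingers": 0.4}, {"dp": [0.033, 0.201, 0], "delta_rot": [0, 0, 0], "fingers": 0.4}, {"dp": [0.033, 0.201, 0], "delta_rot": [0, 0, 0], "fingers": 0.4}])

```text
clock: 5.6
position: [0.5291, -0.0683, 0.2184]
ee_rot: [-0.002, 0.117, 0.993, 0.0]
contact_force: [-0.2, 0.0, -1.0]
width: 0.0514
gripper_force: 31.8
```

Request:
servo_tool(moves=[{"dp": [0.033, 0.201, 0], "delta_rot": [0, 0, 0], "fingers": 0.4}, {"dp": [0.033, 0.201, 0], "delta_rot": [0, 0, 0], "fingers": 0.4}, {"dp": [0, 0, 0], "delta_rot": [0, 0, 0], "fingers": 0.4}, {"dp": [0, 0, 0], "delta_rot": [0, 0, 0], "fingers": 0.4}, {"dp": [0, 0, 0], "delta_rot": [0, 0, 0], "fingers": 0.4}])

```text
clock: 6.1
position: [0.5355, 0.0106, 0.2194]
ee_rot: [-0.001, 0.117, 0.993, -0.0]
contact_force: [0.6, -1.0, -1.1]
width: 0.0514
gripper_force: 31.9
```

```bash
cat > chk.py <<'E'
import sys
from h import *
f=np.load(sys.argv[1]);im,d,T=f["im"],f["d"],f["T"]
P=cloud("wrist",d,np.eye(4));hsv=cv2.cvtColor(im,cv2.COLOR_RGB2HSV);s,v=hsv[...,1].astype(int),hsv[...,2].astype(int)
m=(np.hypot(P[...,0],P[...,1])<.032)&(abs(P[...,2]-.0477)<.003)&(s<70)&(v>200)
q=P[m];c,r=cv2.minEnclosingCircle((q[:,:2]*1000).astype(np.float32));print(c,r)
w=T[:3,:3]@np.array([c[0]/1000,c[1]/1000,.0475])+T[:3,3]
print("roller world",w,"tool delta to axle",(np.array([.5352,.0113,w[2]])-w)@T[:3,:3])
W=cloud("wrist",d,T);h=(W[...,2]>.0925)&(W[...,2]<.1)&(np.hypot(W[...,0]-.535,W[...,1]-.012)<.022);print("axle top",h.sum(),W[h].mean(0) if h.any() else 0)
E
python3 snap.py w5;python3 chk.py w5.npz
```

```text
[[-0.9725, 0.2329, -0.0022, 0.5355], [0.2329, 0.9725, -0.0004, 0.0106], [0.0021, -0.0009, -1.0, 0.2194], [0.0, 0.0, 0.0, 1.0]] 0.0539
(0.23510244488716125, -0.6990860104560852) 25.932003021240234
roller world [0.53502743 0.00993393 0.17185181] tool delta to axle [ 1.50366638e-04  1.36869223e-03 -8.63029675e-07]
axle top 175 [0.54549179 0.00830925 0.09512884]
```

Request:
servo_tool(moves=[{"dp": [0, 0.007, 0.08], "delta_rot": [0, 0, 0], "fingers": 0.4}, {"dp": [0, 0, 0.06], "delta_rot": [0, 0, 0], "fingers": 0.4}, {"dp": [0, 0, 0.05], "delta_rot": [0, 0, 0], "fingers": 0.4}, {"dp": [0, 0, 0.05], "delta_rot": [0, 0, 0], "fingers": 0.4}, {"dp": [0, 0, 0.05], "delta_rot": [0, 0, 0], "fingers": 0.4}])

```text
clock: 6.65
position: [0.5362, 0.0122, 0.1616]
ee_rot: [-0.0, 0.117, 0.993, 0.0]
contact_force: [-0.7, 0.7, 0.4]
width: 0.0512
gripper_force: 31.9
```

Request:
servo_tool(moves=[{"dp": [0, 0, 0.05], "delta_rot": [0, 0, 0], "fingers": 0.4}, {"dp": [0, 0, 0.05], "delta_rot": [0, 0, 0], "fingers": 0.4}, {"dp": [0, 0, 0.05], "delta_rot": [0, 0, 0], "fingers": 0.4}, {"dp": [0, 0, 0.05], "delta_rot": [0, 0, 0], "fingers": 0.4}, {"dp": [0, 0, 0.03], "delta_rot": [0, 0, 0], "fingers": 0.4}])

```text
clock: 7.15
position: [0.5359, 0.0127, 0.1154]
ee_rot: [-0.001, 0.117, 0.993, 0.0]
contact_force: [0.7, -0.4, -0.4]
width: 0.0516
gripper_force: 31.9
```

Request:
servo_tool(moves=[{"dp": [0, 0, 0.01], "delta_rot": [0, 0, 0], "fingers": 0.4}, {"dp": [0, 0, 0.01], "delta_rot": [0, 0, 0], "fingers": 0.4}, {"dp": [0, 0, 0], "delta_rot": [0, 0, 0], "fingers": 0.4}])

```text
clock: 7.45
position: [0.5364, 0.0126, 0.1125]
ee_rot: [0.0, 0.117, 0.993, 0.0]
contact_force: [-0.1, -0.0, 0.4]
width: 0.0514
gripper_force: 31.9
```

Request:
servo_tool(moves=[{"dp": [0, 0, 0.008], "delta_rot": [0, 0, 0], "fingers": 0.4}, {"dp": [0, 0, 0.005], "delta_rot": [0, 0, 0], "fingers": 0.4}, {"dp": [0, 0, 0], "delta_rot": [0, 0, 0], "fingers": 0.4}])

```text
clock: 7.75
position: [0.5365, 0.0126, 0.1108]
ee_rot: [0.001, 0.117, 0.993, 0.0]
contact_force: [-2.0, 0.9, 3.8]
width: 0.0514
gripper_force: 32.2
```

Request:
servo_tool(moves=[{"dp": [0, 0, 0.005], "delta_rot": [0, 0, 0], "fingers": 0.5}, {"dp": [0, 0, 0], "delta_rot": [0, 0, 0], "fingers": 1}, {"dp": [0, 0, 0], "delta_rot": [0, 0, 0], "fingers": 1}, {"dp": [0, 0, 0], "delta_rot": [0, 0, 0], "fingers": 1}, {"dp": [0, 0, 0], "delta_rot": [0, 0, 0], "fingers": 1}])

```text
clock: 8.25
position: [0.5362, 0.0127, 0.1087]
ee_rot: [-0.0, 0.117, 0.993, 0.0]
contact_force: [0.5, 0.7, 0.1]
width: 0.0856
gripper_force: 0.0
```

Request:
servo_tool(moves=[{"dp": [0, 0, -0.1], "delta_rot": [0, 0, 0], "fingers": 1}, {"dp": [0, 0, -0.2], "delta_rot": [0, 0, 0], "fingers": 1}, {"dp": [0, 0, -0.2], "delta_rot": [0, 0, 0], "fingers": 1}, {"dp": [0, 0, -0.2], "delta_rot": [0, 0, 0], "fingers": 1}, {"dp": [0, 0, -0.1], "delta_rot": [0, 0, 0], "fingers": 1}])

```text
clock: 8.75
position: [0.5375, 0.0125, 0.2725]
ee_rot: [0.003, 0.117, 0.993, 0.0]
contact_force: [0.3, 0.0, -0.7]
width: 0.0855
gripper_force: 0.0
```

Request:
servo_tool(moves=[{"dp": [0, 0, 0], "delta_rot": [0, 0, 0], "fingers": 1}, {"dp": [0, 0, 0], "delta_rot": [0, 0, 0], "fingers": 1}])

```text
clock: 8.95
position: [0.5359, 0.0127, 0.2685]
ee_rot: [-0.0, 0.117, 0.993, 0.0]
contact_force: [-0.1, -0.0, 0.1]
width: 0.0856
gripper_force: 0.0
```

```bash
python3 snap.py w6; python3 - <<'E'
from h import *
f=np.load("w6.npz");im,d,T=f["im"],f["d"],f["T"];W=cloud("wrist",d,T);X,Y,Z=np.moveaxis(W,2,0)
m=(np.hypot(X-.535,Y-.0113)<.032)&(Z>.055)&(Z<.075)&(cv2.cvtColor(im,cv2.COLOR_RGB2HSV)[...,2]>200)
q=W[m];print("roller top",m.sum(),np.percentile(q[:,2],[5,50,95]),cv2.minEnclosingCircle((q[:,:2]*1000).astype(np.float32)))
h=(Z>.0925)&(Z<.1)&(np.hypot(X-.535,Y-.012)<.03);V,U=np.nonzero(h);g=onplane("wrist",np.c_[U,V],.096,T);print("axle",W[h].mean(0),g.mean(0))
E
```

```text
[[-0.9726, 0.2326, -0.0004, 0.5359], [0.2326, 0.9726, 0.0001, 0.0127], [0.0004, 0.0001, -1.0, 0.2685], [0.0, 0.0, 0.0, 1.0]] 0.0539
roller top 709 [0.06163369 0.06290592 0.06414656] ((536.0172729492188, 12.11439323425293), 25.83774757385254)
axle [0.53485613 0.01133723 0.09532321] [0.53468991 0.01137931 0.096     ]
```

View pics/w6.png

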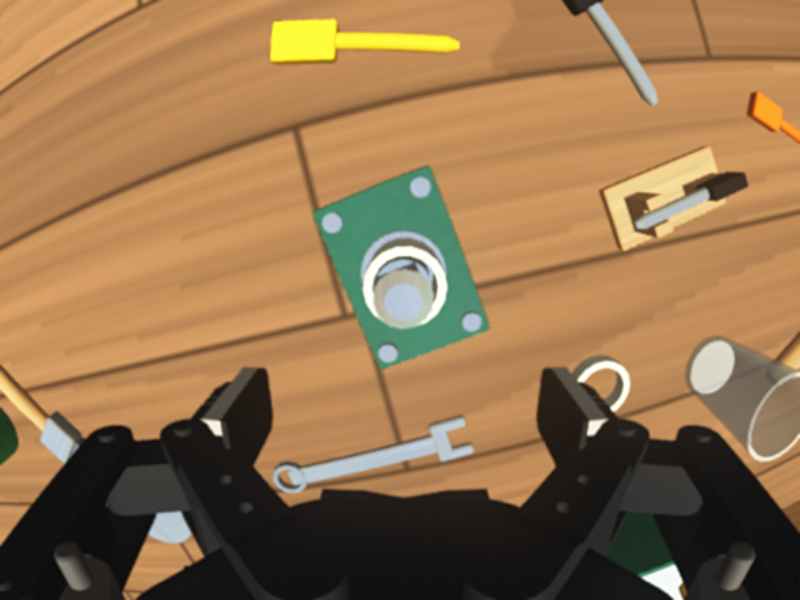

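The roller is seated, with its top at 63 mm. Now I go to the pin and turn to suit it.

Request:
servo_tool(moves=[{"dp": [0.076, 0.236, 0], "delta_rot": [0, 0, 0], "fingers": 1}, {"dp": [0.076, 0.236, 0], "delta_rot": [0, 0, 0], "fingers": 1}, {"dp": [0.076, 0.236, 0], "delta_rot": [0, 0, 0], "fingers": 1}, {"dp": [0.076, 0.236, 0], "delta_rot": [0, 0, 0], "fingers": 1}, {"dp": [0.076, 0.236, 0], "delta_rot": [0, 0, 0], "fingers": 1}])

```text
clock: 9.5
position: [0.5161, 0.2613, 0.2666]
ee_rot: [-0.002, 0.117, 0.993, -0.001]
contact_force: [0.3, 1.1, 0.1]
width: 0.0855
gripper_force: 0.0
```

Request:
servo_tool(moves=[{"dp": [0, 0, 0.02], "delta_rot": [0, 0, 0.96], "fingers": 1}, {"dp": [0, 0, 0.03], "delta_rot": [0, 0, 0.96], "fingers": 1}, {"dp": [0, 0, 0.03], "delta_rot": [0, 0, 0.96], "fingers": 1}, {"dp": [0, 0, 0.03], "delta_rot": [0, 0, 0.96], "fingers": 1}, {"dp": [0, 0, 0.03], "delta_rot": [0, 0, 0.96], "fingers": 1}])

```text
clock: 10.0
position: [0.5162, 0.2596, 0.2382]
ee_rot: [-0.002, 0.352, 0.936, -0.001]
contact_force: [0.1, -0.6, 0.0]
width: 0.0855
gripper_force: 0.0
```

Request:
servo_tool(moves=[{"dp": [0, 0, 0.03], "delta_rot": [0, 0, 0.96], "fingers": 1}, {"dp": [0, 0, 0.03], "delta_rot": [0, 0, 0.96], "fingers": 1}, {"dp": [0, 0, 0.03], "delta_rot": [0, 0, 0.96], "fingers": 1}, {"dp": [0, 0, 0.03], "delta_rot": [0, 0, 0.96], "fingers": 1}, {"dp": [0, 0, 0.03], "delta_rot": [0, 0, 0.96], "fingers": 1}])

```text
clock: 10.5
position: [0.5162, 0.2594, 0.2082]
ee_rot: [-0.001, 0.564, 0.826, -0.002]
contact_force: [-1.2, 0.6, -0.5]
width: 0.0857
gripper_force: 0.0
```

Request:
servo_tool(moves=[{"dp": [0, 0, 0.03], "delta_rot": [0, 0, 0.96], "fingers": 1}, {"dp": [0, 0, 0.03], "delta_rot": [0, 0, 0.89], "fingers": 1}, {"dp": [0, 0, 0], "delta_rot": [0, 0, 0], "fingers": 1}, {"dp": [0, 0, 0], "delta_rot": [0, 0, 0], "fingers": 1}])

```text
clock: 10.9
position: [0.5166, 0.2596, 0.1974]
ee_rot: [-0.001, 0.636, 0.772, -0.001]
contact_force: [0.8, -0.1, 0.3]
width: 0.0852
gripper_force: 0.0
```

```bash
python3 snap.py w7; cat > pin.py <<'E'
import sys
from h import *
f=np.load(sys.argv[1]);im,d,T=f["im"],f["d"],f["T"];P=cloud("wrist",d,T);X,Y,Z=np.moveaxis(P,2,0)
hsv=cv2.cvtColor(im,cv2.COLOR_RGB2HSV);s,v=hsv[...,1].astype(int),hsv[...,2].astype(int)
near=(abs(X-.525)<.03)&(abs(Y-.22)<.075)
g=near&(v<75)&(Z>.0545)&(Z<.062);V,U=np.nonzero(g);q=onplane("wrist",np.c_[U,V],.057,T)[:,:2]*1000
r=cv2.minAreaRect(q.astype(np.float32));print("grip",g.sum(),np.median(Z[g]),r)
m=near&(s<70)&(v>90)&(Z>.043)&(Z<.053);V,U=np.nonzero(m);q=P[m][:,:2]
a=cv2.fitLine(q.astype(np.float32),cv2.DIST_L2,0,.001,.001).ravel();a[:2]*=-np.sign(a[1]);t=(q-a[2:])@a[:2]
print("shaft",m.sum(),np.percentile(Z[m],[50,95]),"ang",np.degrees(np.arctan2(a[1],a[0])),"ends",a[2:]+a[:2]*t.min(),a[2:]+a[:2]*t.max(),np.ptp(t))
n=np.array([-a[1],a[0]]);print("grip centre lateral off shaft line mm",(np.array(r[0])/1000-a[2:])@n*1000)
R=T[:3,:3];print("tool y angle",np.degrees(np.arctan2(R[1,1],R[0,1])),"TCP",T[:3,3])
E
python3 pin.py w7.npz
```

```text
[[-0.1916, 0.9815, -0.0028, 0.5166], [0.9815, 0.1916, -0.0009, 0.2596], [-0.0004, -0.0029, -1.0, 0.1974], [0.0, 0.0, 0.0, 1.0]] 0.0539
grip 635 0.057125590911016155 ((517.3391723632812, 258.99481201171875), (9.853897094726562, 34.96061706542969), 11.080825805664062)
shaft 713 [0.04946444 0.05081456] ang -79.258446 ends [0.52144572 0.23774591] [0.53322611 0.17564683] 0.06320658853193557
grip centre lateral off shaft line mm -0.07424156846398515
tool y angle 11.046903345231149 TCP [0.5166331  0.25959411 0.19743637]
```

View pics/w7.png

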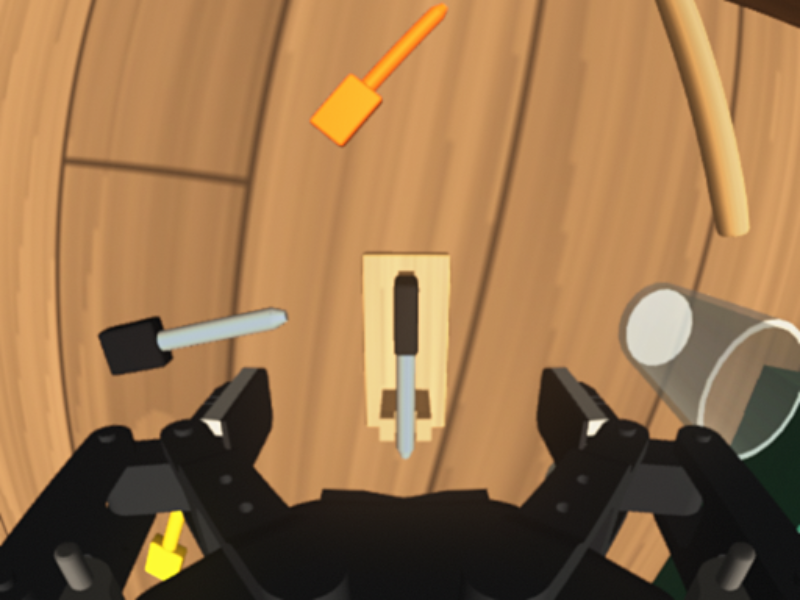

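Request:
servo_tool(moves=[{"dp": [0.006, 0.004, 0.06], "delta_rot": [0, 0, 0], "fingers": 0.5}, {"dp": [0, 0, 0.1], "delta_rot": [0, 0, 0], "fingers": 0.5}, {"dp": [0, 0, 0.12], "delta_rot": [0, 0, 0], "fingers": 0.5}, {"dp": [0, 0, 0.1], "delta_rot": [0, 0, 0], "fingers": 0.5}, {"dp": [0, 0, 0.06], "delta_rot": [0, 0, 0], "fingers": 0.5}])

```text
clock: 11.45
position: [0.5168, 0.2609, 0.1088]
ee_rot: [-0.001, 0.636, 0.771, -0.001]
contact_force: [-0.3, 0.5, -0.3]
width: 0.0423
gripper_force: 0.0
```

Request:
servo_tool(moves=[{"dp": [0, 0, 0], "delta_rot": [0, 0, 0], "fingers": 0.5}, {"dp": [0, 0, 0], "delta_rot": [0, 0, 0], "fingers": 0.5}])

```text
clock: 11.65
position: [0.5181, 0.2613, 0.1111]
ee_rot: [0.0, 0.636, 0.771, 0.0]
contact_force: [-0.1, 0.5, 0.3]
width: 0.0425
gripper_force: 0.0
```

Request:
servo_tool(force=50, moves=[{"dp": [0, 0, 0], "delta_rot": [0, 0, 0], "fingers": 0.3}, {"dp": [0, 0, 0], "delta_rot": [0, 0, 0], "fingers": 0}, {"dp": [0, 0, 0], "delta_rot": [0, 0, 0], "fingers": 0}, {"dp": [0, 0, 0], "delta_rot": [0, 0, 0], "fingers": 0}, {"dp": [0, 0, 0], "delta_rot": [0, 0, 0], "fingers": 0}])

```text
clock: 12.15
position: [0.5181, 0.2613, 0.1121]
ee_rot: [0.0, 0.637, 0.771, 0.001]
contact_force: [-1.8, -0.5, 5.5]
width: 0.0106
gripper_force: 50.1
```

Request:
servo_tool(moves=[{"dp": [0, 0, -0.03], "delta_rot": [0, 0, 0], "fingers": 0}, {"dp": [0, 0, -0.05], "delta_rot": [0, 0, 0], "fingers": 0}, {"dp": [0, 0, -0.05], "delta_rot": [0, 0, 0.47], "fingers": 0}, {"dp": [0, 0, -0.02], "delta_rot": [0, 0, 0], "fingers": 0}, {"dp": [0, 0, 0], "delta_rot": [0, 0, 0], "fingers": 0}])

```text
clock: 12.65
position: [0.5183, 0.2614, 0.1419]
ee_rot: [0.001, 0.654, 0.756, 0.001]
contact_force: [0.7, 0.4, -1.2]
width: 0.0108
gripper_force: 49.2
```

Request:
servo_tool(moves=[{"dp": [0, 0, 0], "delta_rot": [0, 0, 0], "fingers": 0}, {"dp": [0, 0, 0], "delta_rot": [0, 0, 0], "fingers": 0}])

```text
clock: 12.85
position: [0.5175, 0.2611, 0.1405]
ee_rot: [-0.0, 0.654, 0.756, -0.0]
contact_force: [0.0, -0.0, 0.1]
width: 0.011
gripper_force: 49.2
```

```bash
python3 snap.py w8; cat > hold.py <<'E'
import sys
from h import *
f=np.load(sys.argv[1]);im,d,T=f["im"],f["d"],f["T"];P=cloud("wrist",d,np.eye(4));X,Y,Z=np.moveaxis(P,2,0)
hsv=cv2.cvtColor(im,cv2.COLOR_RGB2HSV);s,v=hsv[...,1].astype(int),hsv[...,2].astype(int)
# shaft in tool coords: x from about -20 to -86, y~0, top surface z ~ .06
m=(abs(Y)<.012)&(X<-.012)&(X>-.1)&(Z>.045)&(Z<.08)&(s<70)&(v>80);q=P[m]
print("n",m.sum(),"x range",q[:,0].min()*1000,q[:,0].max()*1000)
b=np.arange(-.085,-.01,.008);rows=[]
for lo in b:
    k=q[(q[:,0]>=lo)&(q[:,0]<lo+.008)]
    if len(k)>15: y0,y1=np.percentile(k[:,1],[2,98]);rows.append([lo+.004,(y0+y1)/2,np.percentile(k[:,2],5),y1-y0])
rows=np.array(rows);print((rows*1000).round(1))
g=(abs(Y)<.009)&(X>-.03)&(X<.03)&(v<60)&(Z>.03)&(Z<.058);print("grip top z",np.median(Z[g])*1000 if g.any() else None,"x",np.percentile(X[g],[1,99])*1000)
r=rows[(rows[:,0]>-.075)];py=np.polyfit(r[:,0],r[:,1],1);pz=np.polyfit(r[:,0],r[:,2]+.005,1);print("axis y(x)",py,"z(x)",pz)
R=T[:3,:3];tip=R@np.array([q[:,0].min(),np.polyval(py,q[:,0].min()),np.polyval(pz,q[:,0].min())])+T[:3,3]
dr=R@np.array([-1,-py[0],-pz[0]]);print("tip world",tip,"dir ang",np.degrees(np.arctan2(dr[1],dr[0])),"pitch",np.degrees(dr[2]))
a=np.radians(8.15);u=np.array([-np.sin(a),np.cos(a),0]);hole=np.array([.5350,.0113,.076])
e=tip-hole;lat=np.array([np.cos(a),np.sin(a),0]);print("tip along u",e@u,"lateral",e@lat,"height",e[2])
want=hole+u*.0275;print("tool delta to 15mm standoff",(want-tip)@R,"then in: total",.0275+.0535)
E
python3 hold.py w8.npz
```

```text
[[-0.1439, 0.9896, -0.0008, 0.5175], [0.9896, 0.1439, -0.0002, 0.2611], [-0.0001, -0.0008, -1.0, 0.1405], [0.0, 0.0, 0.0, 1.0]] 0.0539
n 437 x range -44.18551230835874 -19.557604604209857
[[-41.   -0.   61.4   9. ]
 [-33.    0.2  61.4   9.2]
 [-25.    0.3  61.3   9.1]]
grip top z 54.645984826170505 x [-19.33333819  11.18315823]
axis y(x) [0.01892416 0.00079169] z(x) [-0.00486149  0.06620206]
tip world [0.52376724 0.21730882 0.07408997] dir ang -82.81123998716309 pitch -0.27181983482933175
tip along u 0.20552060861948993 lateral 0.018085560540323477 height -0.0019100344519970835
tool delta to 15mm standoff [-0.17798152 -0.0184697  -0.00187647] then in: total 0.081
```

View pics/w8.png

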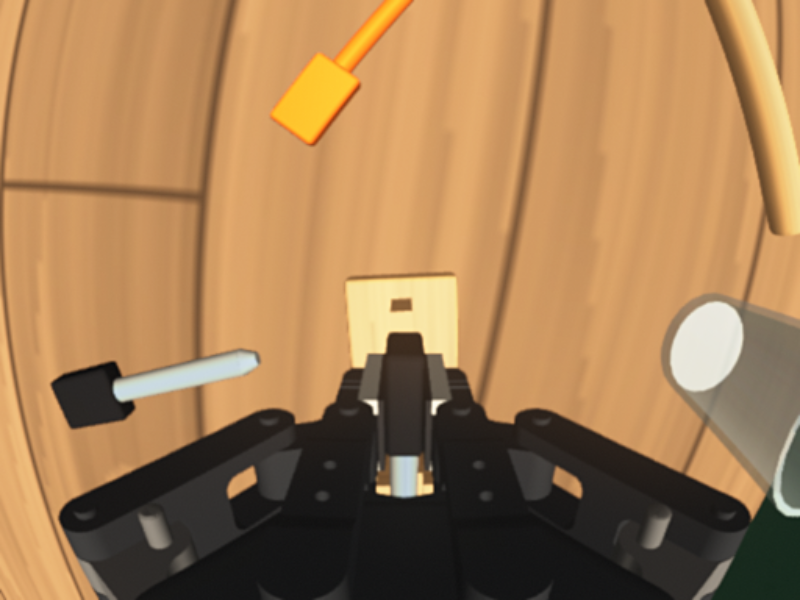

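Request:
servo_tool(moves=[{"dp": [-0.08, -0.0185, -0.006], "delta_rot": [0, 0, 0], "fingers": 0}, {"dp": [-0.16, -0.0185, -0.005], "delta_rot": [0, 0, 0], "fingers": 0}, {"dp": [-0.2, -0.0185, 0], "delta_rot": [0, 0, 0], "fingers": 0}, {"dp": [-0.16, -0.0185, 0], "delta_rot": [0, 0, 0], "fingers": 0}, {"dp": [-0.08, -0.0185, 0], "delta_rot": [0, 0, 0], "fingers": 0}])

```text
clock: 13.4
position: [0.5185, 0.1206, 0.143]
ee_rot: [0.0, 0.655, 0.756, -0.001]
contact_force: [0.4, 0.9, -0.1]
width: 0.0107
gripper_force: 49.2
```

Request:
servo_tool(moves=[{"dp": [0, 0, 0], "delta_rot": [0, 0, 0], "fingers": 0}, {"dp": [0, 0, 0], "delta_rot": [0, 0, 0], "fingers": 0}])

```text
clock: 13.6
position: [0.5188, 0.1232, 0.1431]
ee_rot: [-0.0, 0.655, 0.756, 0.0]
contact_force: [-0.5, 1.3, -1.0]
width: 0.011
gripper_force: 49.2
```

```bash
python3 - <<'E'
from h import *
T=pose(readout.get_state());print(T.round(4).tolist())
hole=np.array([.5352,.0113,.076]);ims=[]
for n in("scene","top"):
    im,d=imaging.get_image(n);np.savez(n+"1.npz",im=im,d=d,T=T);c=imaging.calibration(n)
    p=c["intrinsics"]@(c["R"]@(hole+[0,.02,0])+c["t"]);u,v=(p[:2]/p[2]).astype(int);print(n,u,v)
    ims.append(cv2.resize(im[v-25:v+25,u-33:u+33,::-1],(400*66//66,303),interpolation=cv2.INTER_CUBIC))
cv2.imwrite("pics/c1.png",np.hstack(ims))
a=np.radians(8.15);u=np.array([-np.sin(a),np.cos(a),0]);lat=np.array([np.cos(a),np.sin(a),0])
tip=T[:3,:3]@[-.0855,.0002,.0668]+T[:3,3];e=tip-hole;print("tip u,lat,h",e@u,e@lat,e[2])
E
```

```text
[[-0.142, 0.9899, -0.0003, 0.5188], [0.9899, 0.142, 0.0003, 0.1232], [0.0003, -0.0002, -1.0, 0.1431], [0.0, 0.0, 0.0, 1.0]]
scene 269 179
top 236 188
tip u,lat,h 0.027610424156833072 -0.00016035709270622017 0.00026455994601833066
```

View pics/c1.png

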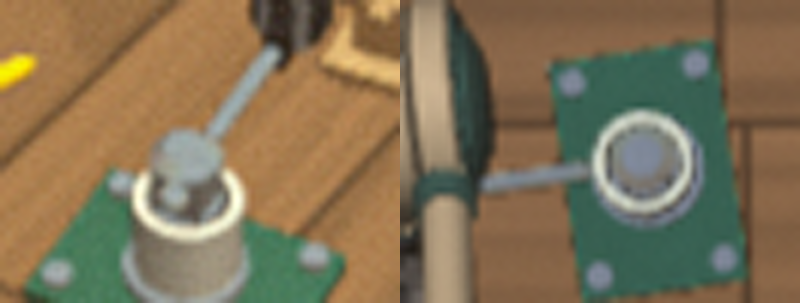

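Scene crop: the pin runs at hole height toward the head at (185,165). Top crop: its line, (485,185) to (590,168), points at the axle's axis. Inserting.

Request:
servo_tool(moves=[{"dp": [-0.04, 0, 0], "delta_rot": [0, 0, 0], "fingers": 0}, {"dp": [-0.04, 0, 0], "delta_rot": [0, 0, 0], "fingers": 0}, {"dp": [-0.03, 0, 0], "delta_rot": [0, 0, 0], "fingers": 0}, {"dp": [-0.03, 0, 0], "delta_rot": [0, 0, 0], "fingers": 0}, {"dp": [0, 0, 0], "delta_rot": [0, 0, 0], "fingers": 0}])

```text
clock: 14.2
position: [0.5233, 0.0954, 0.1431]
ee_rot: [0.0, 0.655, 0.756, -0.0]
contact_force: [0.5, -0.2, -0.3]
width: 0.0109
gripper_force: 49.2
```

Request:
servo_tool(moves=[{"dp": [-0.05, 0, 0], "delta_rot": [0, 0, 0], "fingers": 0}, {"dp": [-0.05, 0, 0], "delta_rot": [0, 0, 0], "fingers": 0}, {"dp": [-0.05, 0, 0], "delta_rot": [0, 0, 0], "fingers": 0}, {"dp": [-0.05, 0, 0], "delta_rot": [0, 0, 0], "fingers": 0}, {"dp": [-0.03, 0, 0], "delta_rot": [0, 0, 0], "fingers": 0}])

```text
clock: 14.7
position: [0.5299, 0.0495, 0.1431]
ee_rot: [0.0, 0.655, 0.756, 0.0]
contact_force: [-0.6, -0.5, -1.0]
width: 0.0109
gripper_force: 49.2
```

Request:
servo_tool(moves=[{"dp": [-0.01, 0, 0], "delta_rot": [0, 0, 0], "fingers": 0}, {"dp": [-0.01, 0, 0], "delta_rot": [0, 0, 0], "fingers": 0}, {"dp": [0, 0, 0], "delta_rot": [0, 0, 0], "fingers": 0}])

```text
clock: 15.0
position: [0.5302, 0.0467, 0.1431]
ee_rot: [-0.0, 0.654, 0.756, 0.0]
contact_force: [-0.9, 0.7, -0.2]
width: 0.0108
gripper_force: 49.2
```

Request:
servo_tool(moves=[{"dp": [-0.005, 0, 0], "delta_rot": [0, 0, 0], "fingers": 0}, {"dp": [-0.005, 0, 0], "delta_rot": [0, 0, 0], "fingers": 0}, {"dp": [-0.005, 0, 0], "delta_rot": [0, 0, 0], "fingers": 0}, {"dp": [0, 0, 0], "delta_rot": [0, 0, 0], "fingers": 0}])

```text
clock: 15.4
position: [0.5305, 0.0444, 0.1431]
ee_rot: [-0.001, 0.655, 0.756, 0.0]
contact_force: [-0.2, 2.8, 0.2]
width: 0.0105
gripper_force: 49.2
```

Request:
servo_tool(moves=[{"dp": [-0.005, 0, 0], "delta_rot": [0, 0, 0], "fingers": 0}, {"dp": [0, 0, 0], "delta_rot": [0, 0, 0], "fingers": 0}])

```text
clock: 15.6
position: [0.5305, 0.0443, 0.1431]
ee_rot: [-0.001, 0.655, 0.756, 0.001]
contact_force: [-0.8, 6.7, 0.5]
width: 0.0108
gripper_force: 49.3
```

Request:
servo_tool(moves=[{"dp": [-0.005, 0, 0], "delta_rot": [0, 0, 0], "fingers": 0}, {"dp": [0, 0, 0], "delta_rot": [0, 0, 0], "fingers": 0}])

```text
clock: 15.8
position: [0.5306, 0.0441, 0.1432]
ee_rot: [-0.002, 0.655, 0.756, 0.002]
contact_force: [-0.1, 9.6, 1.9]
width: 0.0107
gripper_force: 49.3
```

Request:
servo_tool(moves=[{"dp": [0, 0, 0], "delta_rot": [0, 0, 0], "fingers": 0.4}, {"dp": [0, 0, 0], "delta_rot": [0, 0, 0], "fingers": 0.5}, {"dp": [0, 0, 0], "delta_rot": [0, 0, 0], "fingers": 0.5}, {"dp": [0, 0, 0], "delta_rot": [0, 0, 0], "fingers": 0.5}])

```text
clock: 16.2
position: [0.531, 0.0414, 0.1431]
ee_rot: [0.0, 0.654, 0.756, -0.0]
contact_force: [0.2, -0.6, 0.1]
width: 0.0427
gripper_force: 0.0
```

Request:
servo_tool(moves=[{"dp": [0, 0, -0.1], "delta_rot": [0, 0, 0], "fingers": 0.5}, {"dp": [0, 0, -0.2], "delta_rot": [0, 0, 0], "fingers": 0.5}, {"dp": [0, 0, -0.2], "delta_rot": [0, 0, 0], "fingers": 0.5}, {"dp": [0, 0, -0.1], "delta_rot": [0, 0, 0], "fingers": 0.5}, {"dp": [0, 0, 0], "delta_rot": [0, 0, 0], "fingers": 0.5}])

```text
clock: 16.7
position: [0.5327, 0.0414, 0.2667]
ee_rot: [0.003, 0.654, 0.756, 0.002]
contact_force: [-0.0, 0.6, 0.0]
width: 0.0426
gripper_force: 0.0
```

```bash
python3 snap.py w9; python3 - <<'E'
from h import *
f=np.load("w9.npz");im,d,T=f["im"],f["d"],f["T"];W=cloud("wrist",d,T);X,Y,Z=np.moveaxis(W,2,0)
v=cv2.cvtColor(im,cv2.COLOR_RGB2HSV)[...,2]
a=np.radians(8.15);E=W-np.array([.5352,.0113,0]);U=E@np.array([-np.sin(a),np.cos(a),0]);L=E@np.array([np.cos(a),np.sin(a),0])
g=(v<75)&(abs(L)<.012)&(U>0)&(U<.08)&(Z>.083)&(Z<.095);print("grip u range",g.sum(),np.percentile(U[g],[1,99]),"lat",np.percentile(L[g],[2,98]),"Z",np.percentile(Z[g],[5,50,95]))
r=(v>200)&(np.hypot(U,L)<.032)&(Z>.055)&(Z<.072);print("roller z",np.percentile(Z[r],[5,50,95]))
E
```

```text
[[-0.1433, 0.9896, 0.0079, 0.5327], [0.9897, 0.1434, -0.0007, 0.0414], [-0.0018, 0.0077, -1.0, 0.2667], [0.0, 0.0, 0.0, 1.0]] 0.0539
grip u range 467 [0.01687177 0.04869121] lat [-0.00470812  0.0057128 ] Z [0.08586849 0.08741715 0.08882386]
roller z [0.06146334 0.06290829 0.06402262]
```

View pics/w9.png

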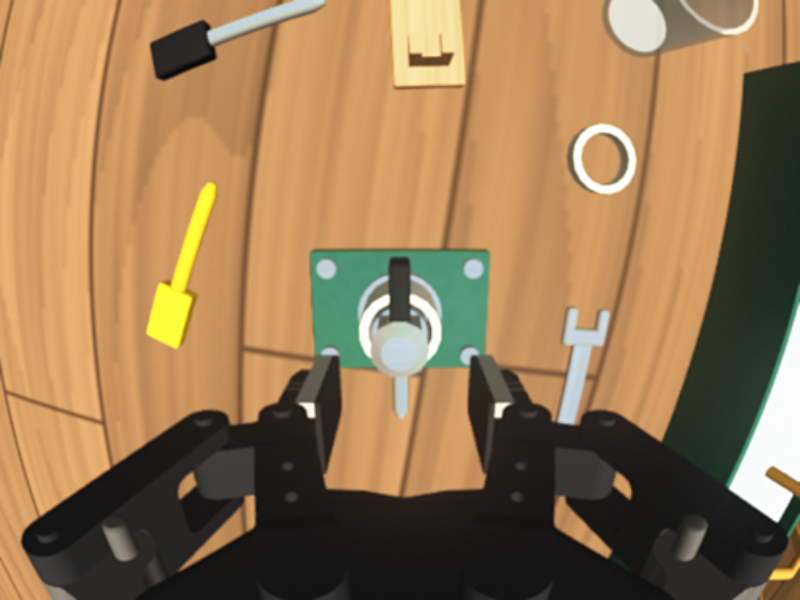

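The pin is through the head: grip at (400,290), tip at (401,415). Its rear end is at 48.7 mm, against 48.5 mm when home. One settled check of both ends before handing in.

```bash
python3 snap.py w10; python3 - <<'E'
from h import *
f=np.load("w10.npz");im,d,T=f["im"],f["d"],f["T"];W=cloud("wrist",d,T)
hsv=cv2.cvtColor(im,cv2.COLOR_RGB2HSV);s,v=hsv[...,1],hsv[...,2]
a=np.radians(8.15);E=W-np.array([.5352,.0113,0]);U=E@np.array([-np.sin(a),np.cos(a),0]);L=E@np.array([np.cos(a),np.sin(a),0]);Z=W[...,2]
g=(v<75)&(abs(L)<.012)&(U>0)&(U<.08)&(Z>.08)&(Z<.095);print("grip",np.sort(U[g])[[0,3,-4,-1]],np.median(Z[g]))
t=(s<70)&(abs(L)<.012)&(U<-.028)&(U>-.08)&(Z>.06)&(Z<.09);print("tip",t.sum(),np.sort(U[t])[[0,3,10]],np.median(Z[t]))
b=np.arange(.012,.05,.006);print([(round(x,3),round(float(np.median(Z[g&(U>x)&(U<x+.006)])),4)) for x in b if (g&(U>x)&(U<x+.006)).sum()>5])
print(readout.get_state()["contact_force"])
E
```

```text
[[-0.1434, 0.9897, 0.0035, 0.5315], [0.9897, 0.1434, -0.0004, 0.0415], [-0.0009, 0.0034, -1.0, 0.2644], [0.0, 0.0, 0.0, 1.0]] 0.0539
grip [0.01600676 0.01635234 0.04894877 0.04916514] 0.08737529824216934
tip 181 [-0.05204713 -0.05131443 -0.04964529] 0.07751597931859522
[(np.float64(0.012), 0.0867), (np.float64(0.018), 0.087), (np.float64(0.024), 0.0872), (np.float64(0.03), 0.0877), (np.float64(0.036), 0.0877), (np.float64(0.042), 0.0879), (np.float64(0.048), 0.0844)]
[-0.13076121  0.38113104 -0.4633001 ]
```

Both ends fit home to within about 1 mm, with the pin resting slightly tilted. I'll give its rear a gentle push with shut fingers to be sure.

Request:
servo_tool(moves=[{"dp": [0.1, 0, 0], "delta_rot": [0, 0, 0], "fingers": 0}, {"dp": [0.1, 0, 0], "delta_rot": [0, 0, 0], "fingers": 0}, {"dp": [0, 0, 0.15], "delta_rot": [0, 0, 0], "fingers": 0}, {"dp": [0, 0, 0.2], "delta_rot": [0, 0, 0], "fingers": 0}, {"dp": [0, 0, 0.15], "delta_rot": [0, 0, 0], "fingers": 0}])

```text
clock: 17.3
position: [0.5231, 0.0815, 0.1595]
ee_rot: [-0.002, 0.654, 0.756, -0.002]
contact_force: [-0.1, 0.6, -0.2]
width: 0.0001
gripper_force: 0.0
```

Request:
servo_tool(moves=[{"dp": [0, 0, 0.09], "delta_rot": [0, 0, 0], "fingers": 0}, {"dp": [-0.02, 0, 0], "delta_rot": [0, 0, 0], "fingers": 0}, {"dp": [-0.01, 0, 0], "delta_rot": [0, 0, 0], "fingers": 0}, {"dp": [0, 0, 0], "delta_rot": [0, 0, 0], "fingers": 0}])

```text
clock: 17.7
position: [0.5267, 0.075, 0.1457]
ee_rot: [0.0, 0.655, 0.756, 0.0]
contact_force: [-0.9, 0.9, 0.6]
width: 0.0001
gripper_force: 0.0
```

Request:
servo_tool(moves=[{"dp": [-0.01, 0, 0], "delta_rot": [0, 0, 0], "fingers": 0}, {"dp": [-0.005, 0, 0], "delta_rot": [0, 0, 0], "fingers": 0}, {"dp": [0, 0, 0], "delta_rot": [0, 0, 0], "fingers": 0}])

```text
clock: 18.0
position: [0.5268, 0.0723, 0.1458]
ee_rot: [0.001, 0.654, 0.756, 0.001]
contact_force: [-0.3, 0.3, -0.9]
width: 0.0001
gripper_force: 0.0
```

Request:
servo_tool(moves=[{"dp": [-0.005, 0, 0], "delta_rot": [0, 0, 0], "fingers": 0}, {"dp": [-0.005, 0, 0], "delta_rot": [0, 0, 0], "fingers": 0}, {"dp": [0, 0, 0], "delta_rot": [0, 0, 0], "fingers": 0}])

```text
clock: 18.3
position: [0.5268, 0.0708, 0.1452]
ee_rot: [-0.0, 0.655, 0.756, 0.0]
contact_force: [0.2, 1.6, 1.3]
width: -0.0003
gripper_force: 1.0
```

Request:
servo_tool(moves=[{"dp": [-0.005, 0, 0], "delta_rot": [0, 0, 0], "fingers": 0}, {"dp": [0, 0, 0], "delta_rot": [0, 0, 0], "fingers": 0}])

```text
clock: 18.5
position: [0.5268, 0.0706, 0.1451]
ee_rot: [-0.001, 0.655, 0.756, 0.001]
contact_force: [-0.3, 5.7, -0.1]
width: 0.0002
gripper_force: 2.6
```

Request:
servo_tool(moves=[{"dp": [-0.005, 0, 0], "delta_rot": [0, 0, 0], "fingers": 0}, {"dp": [0, 0, 0], "delta_rot": [0, 0, 0], "fingers": 0}])

```text
clock: 18.7
position: [0.5268, 0.0704, 0.145]
ee_rot: [-0.002, 0.655, 0.756, 0.001]
contact_force: [0.4, 7.7, 0.4]
width: 0.0001
gripper_force: 4.0
```

It's a hard stop: force rises with no movement, so the pin is home. Backing off and clear.

Request:
servo_tool(moves=[{"dp": [0.05, 0, 0], "delta_rot": [0, 0, 0], "fingers": 0}, {"dp": [0.1, 0, 0], "delta_rot": [0, 0, 0], "fingers": 0}, {"dp": [0, 0, -0.2], "delta_rot": [0, 0, 0], "fingers": 0}, {"dp": [0, 0, -0.2], "delta_rot": [0, 0, 0], "fingers": 0}, {"dp": [0, 0, -0.2], "delta_rot": [0, 0, 0], "fingers": 0}])

```text
clock: 19.2
position: [0.5224, 0.0982, 0.2662]
ee_rot: [0.0, 0.654, 0.756, -0.001]
contact_force: [1.4, -0.1, 0.3]
width: 0.0005
gripper_force: 0.0
```

Request:
servo_tool(moves=[{"dp": [0, 0, 0], "delta_rot": [0, 0, 0], "fingers": 0}, {"dp": [0, 0, 0], "delta_rot": [0, 0, 0], "fingers": 0}, {"dp": [0, 0, 0], "delta_rot": [0, 0, 0], "fingers": 0}])

```text
clock: 19.5
position: [0.5218, 0.0981, 0.2638]
ee_rot: [-0.001, 0.654, 0.756, -0.001]
contact_force: [0.0, 0.8, -0.1]
width: 0.0001
gripper_force: 0.0
```

```bash
python3 snap.py w11; python3 - <<'E'
from h import *
f=np.load("w11.npz");im,d,T=f["im"],f["d"],f["T"];W=cloud("wrist",d,T);v=cv2.cvtColor(im,cv2.COLOR_RGB2HSV)[...,2]
a=np.radians(8.15);E=W-np.array([.5352,.0113,0]);U=E@np.array([-np.sin(a),np.cos(a),0]);L=E@np.array([np.cos(a),np.sin(a),0]);Z=W[...,2]
g=(v<75)&(abs(L)<.012)&(U>0)&(U<.08)&(Z>.08)&(Z<.095);ok=g.sum()>100 and np.sort(U[g])[-4]<.051
r=(v>200)&(np.hypot(U,L)<.032)&(Z>.055)&(Z<.072);print(g.sum(),np.sort(U[g])[[0,-4]],np.median(Z[r]),ok)
if ok: print(manip.sign_off())
E
```

```text
[[-0.1437, 0.9896, -0.0026, 0.5218], [0.9896, 0.1437, -0.0007, 0.0981], [-0.0003, -0.0027, -1.0, 0.2638], [0.0, 0.0, 0.0, 1.0]] 0.0539Traceback (most recent call last):
  File "<stdin>", line 5, in <module>
IndexError: index 0 is out of bounds for axis 0 with size 0
```

The shut fingers block the view, so I return to the earlier viewing pose with the fingers open and check by numbers.

Request:
servo_tool(moves=[{"dp": [-0.1, 0, 0], "delta_rot": [0, 0, 0], "fingers": 0.5}, {"dp": [-0.1, 0, 0], "delta_rot": [0, 0, 0], "fingers": 0.5}, {"dp": [-0.08, 0, 0], "delta_rot": [0, 0, 0], "fingers": 0.5}, {"dp": [0, 0, 0], "delta_rot": [0, 0, 0], "fingers": 0.5}, {"dp": [0, 0, 0], "delta_rot": [0, 0, 0], "fingers": 0.5}])

```text
clock: 20.05
position: [0.5305, 0.0427, 0.2644]
ee_rot: [-0.001, 0.655, 0.756, -0.0]
contact_force: [0.3, 0.0, -0.3]
width: 0.0425
gripper_force: 0.0
```

```bash
python3 snap.py w12; python3 - <<'E'
from h import *
f=np.load("w12.npz");im,d,T=f["im"],f["d"],f["T"];W=cloud("wrist",d,T);v=cv2.cvtColor(im,cv2.COLOR_RGB2HSV)[...,2]
a=np.radians(8.15);E=W-np.array([.5352,.0113,0]);U=E@np.array([-np.sin(a),np.cos(a),0]);L=E@np.array([np.cos(a),np.sin(a),0]);Z=W[...,2]
g=(v<75)&(abs(L)<.012)&(U>0)&(U<.08)&(Z>.08)&(Z<.095);print(g.sum())
r=(v>200)&(np.hypot(U,L)<.032)&(Z>.055)&(Z<.072);print(np.median(Z[r]))
if g.sum()>100:
    e=np.sort(U[g])[[0,-4]];print(e)
    if e[1]<.051: print(manip.sign_off())
E
```

```text
[[-0.1423, 0.9898, -0.0015, 0.5305], [0.9898, 0.1423, 0.0009, 0.0427], [0.0011, -0.0014, -1.0, 0.2644], [0.0, 0.0, 0.0, 1.0]] 0.0539
468
0.06282759592883941
[0.01613026 0.04880172]
the job is handed in; nothing more can be done
None
```

The roller is fully down on its seat (top measured at 63 mm), the pin is pushed through the cross hole to a hard stop at its grip, both are released, and the job was handed in at about 20 s.

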